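Set the dried flasks on their cork rings

ROBOT

A 6-joint arm with a two-finger parallel gripper is mounted at the origin on the work surface. World frame = base frame: x ahead of the robot, y to its left, z up, the work surface at z = 0. Lengths are in m, angles in rad, forces in N, time in s.
With the tool pointing down it reaches from about 0.275 to 0.75 m from the base axis. Payload 10.2 kg.
Tool frame: the origin (TCP) lies on the centre line of the jaws, within the pads' length; the fingertips stand 11 mm ahead of it and the grasp point (between the pads) lies 8 mm behind it (env.tcp_to_tips is the distance from the TCP to the fingertips, in m); z points along the fingers, y is the line along which they close (so a half turn about z gives the same grasp; the last joint's range is limited). The gripper opens to 85 mm and grips with 20 to 120 N. Pads are 22 mm wide; open, the fingers measure 114 mm over their backs; the gripper's body (76 mm by 85 mm) begins 54 mm behind the grasp point. The pads swing forward as they close: fully open they stand 13 mm farther back than shut.
Start: joints at [0.993, 0.313, 1.498, -0, 1.331, -0.223], TCP at [0.182, 0.492, 0.242] pointing down, gripper open.
Joint ranges: [-2.94, 2.94], [-0.97, 2.17], [0.19, 2.56], [-1.23, 4.37], [0.02, 3.11], [-2.88, 2.88]. Speed limits (rad/s): [2.39, 2.39, 3.01, 3.14, 3.14, 3.14].

INTERFACE

Orientations are given as [roll, pitch, yaw] about the fixed x, y, z axes, in that order (R = Rz(yaw) Ry(pitch) Rx(roll)).
In Python, from rig import env gives the robot as it stands.
- The arm moves only by the tool carry_out, never from a script. Its argument "deltas" is a list of rows, each a list of 5 numbers: the shift along the tool's x, y, z in m, then the turn about the tool's z in degrees, then the finger opening in m, from 0 to 0.0854. A call has 1 to 5 rows; each row shifts and turns the commanded pose from where the row before left it, along the tool's axes as they then stand; what a row does not reach is not made up. A row lasts 1/10 s, in which the tool goes at most 50 mm and 8.59 degrees, less where a joint would pass 70% of its speed; a pose out of reach is approached as far as the arm can. A call is refused whole if a number of a shift passes 0.05 or a number of a turn 8.59, either way. A call with a gripper value outside its range is refused whole. The fingers move at their own pace and stop on an object; the grip force is fixed at half the most. Time passes only in rows, so rows that do not move let the fingers close. It gives the time, the measured TCP pose, the force, the opening and the grip force at its end, in the units of the state.
- env.observe(): the state, without advancing time (a new reading comes with each control period).
- env.grab_frame(name): name is "scene" or "top" or "wrist"; returns a dict with "image" (384x512x3 uint8, red, green, blue), "z_map" (384x512 float32, m along the optical axis (not along the pixel's ray), 0 where there is no reading), "K" (3x3 intrinsics, pixels), "R" (3x3) and "t" (3): a world point X has camera coordinates R X + t. Camera axes: x right, y down, z forward; pixel columns grow to the right and rows downward; lengths in m; the calibration is good to about 2 mm. The wrist camera is an equidistant fisheye: a pixel r from the principal point sees the ray r / f radians off the axis. A picture is of the moment at which its call begins.
- env.job_done(): hands the job in; it is judged then, once.
Trained networks look in a picture, given as the dict that the camera call returned (one of the last four; its "shot" number tells which), for a name from the list of things; names that differ only in an ending like _2 or _b are one class to them, and where a whole thing is asked for, a point or a joint stands for the part that bears it (a point fixed in the world has none). Each returns a list of dicts, best first, with "p" (0 to 1); they miss things now and then, are a little off and sometimes report something else, mostly with a low value. They report only what shows in the picture. A call takes as long as a camera call.
- env.search_frame(picture, target): "xy" ([column, row] as shares, 0 to 1, of the picture: columns of its width, rows of its height, amid what is visible of it).
- env.pinpoint(picture, target): "xy" ([column, row] as shares, 0 to 1, of the picture: columns of its width, rows of its height: a listed point, or the origin of a listed thing).
The state is a dict: "clock": time; "qpos": joint angles; "qvel": joint speeds; "joint_torque": joint torques, N m; "ee_pos": TCP position; "orientation": TCP orientation; "wrist_force": force on the tool from outside, world axes, zero at the start; "moment": the same for the moment, N m; "opening": finger opening in m; "grasp_force": force on a finger pad.
Only numpy, scipy, OpenCV 4.12 (cv2) and the standard library are available. Lean on these libraries where they do the work, as an engineer would, in place of code of your own. Each camera call takes 0.05 s, during which the arm holds its last target. There are 200 camera calls.

TASK

The four round-bottom flasks in the drying stand are dry: set each one down, upright, on the cork ring of its own size - the smallest flask on the smallest ring and so on up to the largest on the largest. They are glass, so do not tip or drop them, and leave the rings, the beaker and the vial where they are.

Things in the scene. Friction and masses are not known exactly. Their poses are not given: they have to be found in the camera images.
- flask50: The smallest of four clear-glass round-bottom flasks: bulb 51 mm across; upright neck 32 mm across, free to grip 8 to 54 mm over the bulb's top; its blue stopper, 31 mm across, ends 62 mm over the bulb's top. Origin: bulb's centre, z along the neck. Bottom-heavy. Starts upright in one of the four holes, 140 mm apart, of a fixed grey stand 30 mm high, bulb centre 46 mm over the bench.
- ring50: The smallest of four loose cork rings lying flat on the bench: 70 mm outside, 34 mm hole through it, 30 mm high. Origin: centre of its underside. The bulb of the smallest flask sits in its hole with the bulb's centre 49 mm above the ring's underside.
- flask100: The second smallest of four clear-glass round-bottom flasks: bulb 64 mm across; upright neck 32 mm across, free to grip 8 to 54 mm over the bulb's top; its blue stopper, 31 mm across, ends 62 mm over the bulb's top. Origin: bulb's centre, z along the neck. Bottom-heavy. Starts upright in one of the four holes, 140 mm apart, of a fixed grey stand 30 mm high, bulb centre 55 mm over the bench.
- ring100: The second smallest of four loose cork rings lying flat on the bench: 90 mm outside, 44 mm hole through it, 30 mm high. Origin: centre of its underside. The bulb of the second smallest flask sits in its hole with the bulb's centre 53 mm above the ring's underside.
- flask250: The second largest of four clear-glass round-bottom flasks: bulb 85 mm across; upright neck 32 mm across, free to grip 8 to 54 mm over the bulb's top; its blue stopper, 31 mm across, ends 62 mm over the bulb's top. Origin: bulb's centre, z along the neck. Bottom-heavy. Starts upright in one of the four holes, 140 mm apart, of a fixed grey stand 30 mm high, bulb centre 68 mm over the bench.
- ring250: The second largest of four loose cork rings lying flat on the bench: 110 mm outside, 62 mm hole through it, 30 mm high. Origin: centre of its underside. The bulb of the second largest flask sits in its hole with the bulb's centre 59 mm above the ring's underside.
- flask500: The largest of four clear-glass round-bottom flasks: bulb 105 mm across; upright neck 32 mm across, free to grip 8 to 54 mm over the bulb's top; its blue stopper, 31 mm across, ends 62 mm over the bulb's top. Origin: bulb's centre, z along the neck. Bottom-heavy. Starts upright in one of the four holes, 140 mm apart, of a fixed grey stand 30 mm high, bulb centre 79 mm over the bench.
- ring500: The largest of four loose cork rings lying flat on the bench: 130 mm outside, 80 mm hole through it, 30 mm high. Origin: centre of its underside. The bulb of the largest flask sits in its hole with the bulb's centre 64 mm above the ring's underside.
- beaker: A small empty glass beaker, 42 mm across and 55 mm high, standing among the cork rings; a bystander. Origin: centre of its underside.
- vial: A small brown glass vial with a black cap, 22 mm across and 48 mm high, standing among the cork rings; a bystander. Origin: centre of its underside. (Also among the rings: a fixed pink pipette-tip box, 110 x 74 mm, 52 mm high.)

How it is judged:
By the outcome, as a careful person would: the job done as asked, in the order asked, and still so for the second after the job is handed in, with the robot touching nothing.
It also fails if it takes over 118 s, if anything falls off the work surface, if the arm or the gripper's body presses on something with over 40 N, if the wrist force passes 120 N, or if a joint passes its speed limit or range.

## Working session

There is one attempt and no reset: what is moved stays moved. The work goes in short steps, Python scripts to look and compute and a tool call to move; the robot and the scene stay as the last step left them, time stands still between calls to the robot, and variables do not carry over. Pictures are saved under pics/ and viewed, at most 14 in all, crops included, and the job is handed in when it is done.

Besides the shell and the picture viewer there is one more tool, called after ">>>" by a JSON object that holds its "fn" and its "kwargs". carry_out: Moves the arm, as the interface text tells. Its arguments: {"type":"object","properties":{"deltas":{"type":"array"}},"required":["deltas"]}

```bash
mkdir -p pics; ls
cat > h.py <<'E'
import numpy as np, cv2
from rig import env
N=['flask50','flask100','flask250','flask500','ring50','ring100','ring250','ring500','beaker','vial']
def ray(f,xy):
    K=f['K'];h,w=f['image'].shape[:2]
    u=xy[0]*w;v=xy[1]*h
    d=np.array([(u-K[0,2])/K[0,0],(v-K[1,2])/K[1,1],1.])
    c=-f['R'].T@f['t']; return c,f['R'].T@d
def tri(c1,d1,c2,d2):
    d1=d1/np.linalg.norm(d1);d2=d2/np.linalg.norm(d2)
    s=np.linalg.lstsq(np.c_[d1,-d2],c2-c1,rcond=None)[0]
    p,q=c1+s[0]*d1,c2+s[1]*d2
    return (p+q)/2,np.linalg.norm(p-q)
def save(f,n): cv2.imwrite('pics/'+n,cv2.cvtColor(f['image'],cv2.COLOR_RGB2BGR))
E
python3 - <<'E'
from h import *
np.set_printoptions(precision=3,suppress=True)
print(env.observe())
a=env.grab_frame('scene');b=env.grab_frame('top')
save(a,'s0.png');save(b,'t0.png')
for f in (a,b): print(-f['R'].T@f['t'],f['R'].T[:,2],f['K'][0,0])
for n in N:
    A=env.pinpoint(a,n)[:2];B=env.pinpoint(b,n)[:2]
    print(n,[(np.round(x['xy'],3),round(x['p'],2)) for x in A],[(np.round(x['xy'],3),round(x['p'],2)) for x in B])
    for x in A[:1]:
        for y in B[:1]:
            print('   ',*tri(*ray(a,x['xy']),*ray(b,y['xy'])))
E
```

```text
pics
{'clock': 0.0, 'qpos': array([ 0.993,  0.313,  1.498,  0.   ,  1.331, -0.223]), 'qvel': array([ 0.002,  0.001,  0.001, -0.001,  0.001, -0.   ]), 'joint_torque': array([  0.   , -41.227, -25.974,  -0.   ,   0.004,  -0.   ]), 'ee_pos': array([0.182, 0.492, 0.242]), 'orientation': array([-3.14 , -0.   ,  2.787]), 'wrist_force': array([0.086, 0.607, 0.05 ]), 'moment': array([-0.013, -0.034,  0.006]), 'grasp_force': 0.0, 'opening': 0.08532768004930243}
[ 1.332 -0.189  0.586] [-0.846  0.189 -0.499] 416.0969416728621
[ 0.455 -0.006  1.245] [ 0.058  0.012 -0.998] 438.7368727183025
flask50 [(array([0.345, 0.601]), 0.85), (array([0.208, 0.594]), 0.79)] [(array([0.749, 0.58 ]), 0.76), (array([0.743, 0.446]), 0.73)]
    [ 0.444 -0.272  0.006] 0.16940066810765264
flask100 [(array([0.345, 0.601]), 0.85), (array([0.208, 0.594]), 0.79)] [(array([0.749, 0.58 ]), 0.76), (array([0.743, 0.446]), 0.73)]
    [ 0.444 -0.272  0.006] 0.16940066810765264
flask250 [(array([0.345, 0.601]), 0.85), (array([0.208, 0.594]), 0.79)] [(array([0.749, 0.58 ]), 0.76), (array([0.743, 0.446]), 0.73)]
    [ 0.444 -0.27
[... 487 characters left out ...]
2), (array([0.267, 0.588]), 0.79)]
    [0.482 0.233 0.043] 0.1338804670849321
ring250 [(array([0.718, 0.496]), 0.96), (array([0.673, 0.613]), 0.81)] [(array([0.377, 0.572]), 0.82), (array([0.267, 0.588]), 0.79)]
    [0.482 0.233 0.043] 0.1338804670849321
ring500 [(array([0.718, 0.496]), 0.96), (array([0.673, 0.613]), 0.81)] [(array([0.377, 0.572]), 0.82), (array([0.267, 0.588]), 0.79)]
    [0.482 0.233 0.043] 0.1338804670849321
beaker [(array([0.543, 0.639]), 0.96), (array([0.717, 0.503]), 0.75)] [(array([0.475, 0.432]), 0.65)]
    [ 0.601  0.03  -0.003] 0.00016377888724212843
vial [(array([0.582, 0.576]), 0.64)] [(array([0.409, 0.513]), 0.51)]
    [ 0.513  0.12  -0.008] 0.022486632587843676
```

View pics/s0.png

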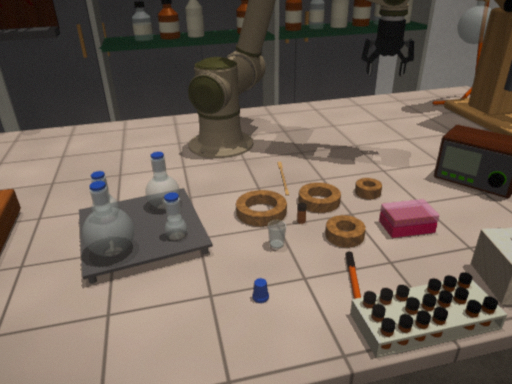

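View pics/t0.png

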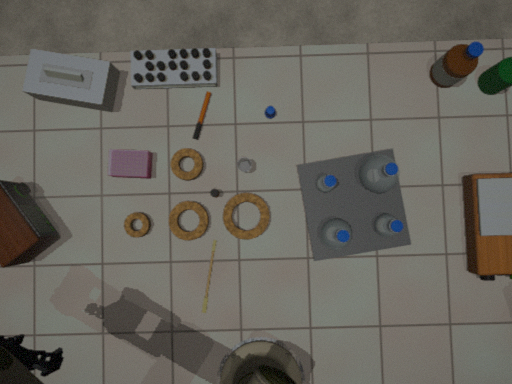

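Run:
```python
from h import *
np.set_printoptions(precision=3,suppress=True)
a=env.grab_frame('scene');b=env.grab_frame('top')
for n,z in (('flask50',.06),('ring50',0)):
    A=env.pinpoint(a,n);B=env.pinpoint(b,n)
    for l,f,L in (('S',a,A),('T',b,B)):
        for x in L:
            c,d=ray(f,x['xy']); print(n,l,np.array(x['xy'])*[512,384],round(x['p'],2),(c+d*(z-c[2])/d[2]))
    for i,x in enumerate(A):
        for j,y in enumerate(B):
            p,e=tri(*ray(a,x['xy']),*ray(b,y['xy']))
            if e<.02: print(i,j,p,e)
```

```text
flask50 S [161.997 190.387] 0.71 [ 0.383 -0.214  0.06 ]
flask50 S [103.475 209.203] 0.68 [ 0.437 -0.353  0.06 ]
flask50 S [176.384 228.096] 0.64 [ 0.561 -0.191  0.06 ]
flask50 S [107.52  230.707] 0.61 [ 0.531 -0.338  0.06 ]
flask50 T [333.414 236.698] 0.93 [ 0.396 -0.208  0.06 ]
flask50 T [386.304 221.414] 0.88 [ 0.433 -0.351  0.06 ]
flask50 T [326.912 183.283] 0.74 [ 0.54  -0.196  0.06 ]
flask50 T [380.877 173.683] 0.65 [ 0.562 -0.342  0.06 ]
flask50 T [245.299 165.581] 0.38 [0.595 0.023 0.06 ]
0 0 [ 0.396 -0.21   0.066] 0.006685069023518762
1 1 [ 0.433 -0.353  0.057] 0.0022558925765550257
1 3 [ 0.556 -0.327  0.129] 0.008559189111771082
2 2 [ 0.541 -0.194  0.047] 0.007193600395983288
3 1 [ 0.432 -0.363 -0.004] 0.012677532740291955
3 3 [ 0.56  -0.335  0.079] 0.003976051945288032
ring50 S [364.698 191.309] 0.91 [0.434 0.329 0.   ]
ring50 S [260.506 210.202] 0.78 [0.45  0.027 0.   ]
ring50 S [319.693 202.483] 0.77 [0.456 0.188 0.   ]
ring50 S [343.501 235.507] 0.64 [0.608 0.188 0.   ]
ring50 S [105.882 208.013] 0.44 [ 0.33  -0.366  0.   ]
ring50 T [137.011 224.102] 0.88 [0.444 0.337 0.   ]
ring50 T [189.594 167.002] 0.88 [0.603 0.184 0.   ]
ring50 T [190.822 215.885] 0.69 [0.463 0.184 0.   ]
ring50 T [245.811 216.384] 0.59 [0.457 0.028 0.   ]
ring50 T [381.286 172.301] 0.25 [ 0.571 -0.361  0.   ]
0 0 [0.442 0.33  0.005] 0.011443472280627032
1 3 [0.457 0.027 0.004] 0.0016458653520449182
2 2 [0.463 0.184 0.005] 0.0020086329656622483
3 1 [ 0.604  0.187 -0.003] 0.005303813228936106
4 4 [ 0.559 -0.324  0.133] 0.0029666463231814285
```

The scene view shows the flasks on the stand at left, and the cork rings with beaker, vial and pink box right of centre. In the top view the stoppers are at about (330,181), (390,170), (342,236) and (396,227). The rings are at (246,216), the largest, then (189,220), (187,164) and (137,225), the smallest. Next I'll refine the positions by colour and depth.

```bash
cat >> h.py <<'E'
from scipy.optimize import least_squares
def blue(f):
    hsv=cv2.cvtColor(f['image'],cv2.COLOR_RGB2HSV)
    m=cv2.inRange(hsv,(105,140,70),(130,255,255))
    n,l,s,c=cv2.connectedComponentsWithStats(m)
    return [(c[i]+.5,s[i]) for i in range(1,n) if s[i,4]>15]
def cloud(f):
    z=f['z_map'];v,u=np.mgrid[:z.shape[0],:z.shape[1]]
    K=f['K'];P=np.stack([(u+.5-K[0,2])/K[0,0]*z,(v+.5-K[1,2])/K[1,1]*z,z],-1)
    return (P-f['t'])@f['R']
def circ(p,r):
    return least_squares(lambda c:np.hypot(p[:,0]-c[0],p[:,1]-c[1])-r,p.mean(0),loss='soft_l1',f_scale=.003).x
E
python3 - <<'E'
from h import *
np.set_printoptions(precision=4,suppress=True)
a=env.grab_frame('scene');b=env.grab_frame('top')
S=np.array([512,384])
for c,s in blue(a):
    for d,t in blue(b):
        p,e=tri(*ray(a,c/S),*ray(b,d/S))
        if e<.012 and p[2]<.22: print('stopper',c,d,s[4],t[4],p,e)
P=cloud(b);hsv=cv2.cvtColor(b['image'],cv2.COLOR_RGB2HSV)
cork=cv2.inRange(hsv,(8,110,70),(22,255,255))
for n,c,R,r in (('50',(.443,.332),.035,.017),('100',(.603,.186),.045,.022),('250',(.463,.184),.055,.031),('500',(.457,.027),.065,.04)):
    rr=np.hypot(P[...,0]-c[0],P[...,1]-c[1])
    m=(cork>0)&(rr<R+.015)
    q=P[m]; print(n,m.sum(),'zmed',np.median(q[:,2]))
    # model at z=.03: contour of cork mask outer & inner via ray to plane .03
    cs,h=cv2.findContours((m*255).astype(np.uint8),cv2.RETR_CCOMP,cv2.CHAIN_APPROX_NONE)
    for k in sorted(cs,key=len)[-2:]:
        pts=[]
        for u in k[:,0]:
            o,d=ray(b,(u+.5)/S); pts.append((o+d*(.03-o[2])/d[2])[:2])
        pts=np.array(pts); x=least_squares(lambda c:np.hypot(pts[:,0]-c[0],pts[:,1]-c[1])-c[2],[*c,R],loss='soft_l1',f_scale=.003).x
        print('   contour',len(k),x)
    print('   area centroid',q[:,:2].mean(0))
E
```

```text
stopper [157.5196 155.049 ] [343.1783 235.9957] 51 115 [ 0.4023 -0.2121  0.1677] 0.0022516632578706407
stopper [ 97.75   174.9833] [391.7982 168.9649] 60 114 [ 0.5585 -0.3261  0.2105] 0.0004289609037080615
stopper [ 97.75   174.9833] [397.0536 226.0893] 60 112 [ 0.4219 -0.3515  0.1444] 0.001960790856788351
stopper [ 97.6089 185.5099] [391.7982 168.9649] 101 114 [ 0.5606 -0.3316  0.1889] 0.0017291398087087725
stopper [ 97.6089 185.5099] [397.0536 226.0893] 101 112 [ 0.421  -0.3586  0.1173] 0.004567527061422512
stopper [171.5353 196.8294] [330.4612 180.8689] 85 103 [ 0.5411 -0.1929  0.1289] 0.0024117639609346772
stopper [261.2396 289.9556] [270.4444 110.7407] 169 54 [ 0.7535 -0.0497  0.0202] 0.0028338167709508594
50 342 zmed 0.030003646684259415
   contour 38 [0.4422 0.3302 0.0188]
   contour 67 [0.4423 0.3292 0.0326]
   area centroid [0.4424 0.3288]
100 552 zmed 0.030288418320577926
   contour 48 [0.6076 0.1869 0.024 ]
   contour 86 [0.6073 0.1871 0.0423]
   area centroid [0.607  0.1871]
250 779 zmed 0.030125312298002555
   contour 67 [0.45   0.1852 0.0329]
   contour 107 [0.4499 0.1855 0.0527]
   area centroid [0.4497 0.1857]
500 987 zmed 0.03022247189046542
   contour 85 [0.4577 0.0249 0.0417]
   contour 128 [0.4578 0.0254 0.062 ]
   area centroid [0.4577 0.025 ]
```

>>> {"fn": "carry_out", "kwargs": {"deltas": [[0,0,0,8.59,0.085],[0,0,0,8.59,0.085],[0,0,0,8.59,0.085],[0,0,0,8.59,0.085],[0,0,0,8.59,0.085]]}}

```text
clock: 2.0
ee_pos: [0.1824, 0.4923, 0.2423]
orientation: [3.142, 0.0, 2.031]
wrist_force: [-0.3, -0.0, -0.4]
opening: 0.085
grasp_force: 0.0
```

>>> {"fn": "carry_out", "kwargs": {"deltas": [[0,0,0,8.59,0.085],[0,0,0,8.59,0.085],[0,0,0,8.59,0.085],[0,0,0,0.58,0.085],[-0.042,0.022,0,0,0.085]]}}

```text
clock: 2.5
ee_pos: [0.2036, 0.452, 0.2419]
orientation: [-3.141, -0.001, 1.585]
wrist_force: [2.2, -0.7, 0.5]
opening: 0.0849
grasp_force: 0.0
```

>>> {"fn": "carry_out", "kwargs": {"deltas": [[-0.042,0.022,0,0,0.085],[-0.042,0.022,0,0,0.085],[-0.042,0.022,0,0,0.085],[-0.042,0.022,0,0,0.085],[-0.042,0.022,0,0,0.085]]}}

```text
clock: 3.0
ee_pos: [0.3165, 0.2395, 0.2425]
orientation: [3.141, -0.0, 1.582]
wrist_force: [0.1, 1.0, 0.3]
opening: 0.0849
grasp_force: 0.0
```

>>> {"fn": "carry_out", "kwargs": {"deltas": [[-0.043,0.022,0,0.6,0.085],[-0.043,0.022,0,0,0.085],[-0.043,0.022,0,0,0.085],[-0.043,0.022,0,0,0.085],[-0.043,0.022,0,0,0.085]]}}

```text
clock: 3.5
ee_pos: [0.4262, 0.0239, 0.2425]
orientation: [3.141, 0.0, 1.571]
wrist_force: [1.1, 1.0, -0.1]
opening: 0.0851
grasp_force: 0.0
```

>>> {"fn": "carry_out", "kwargs": {"deltas": [[-0.043,0.022,0,0,0.085],[-0.043,0.022,0,0,0.085],[-0.043,0.022,0,0,0.085],[-0.043,0.022,0,0,0.085],[-0.043,0.022,0,0,0.085]]}}

```text
clock: 4.0
ee_pos: [0.5353, -0.1915, 0.2423]
orientation: [3.141, 0.0, 1.571]
wrist_force: [0.6, 0.1, 1.0]
opening: 0.0849
grasp_force: 0.0
```

Run:
```python
from h import *
np.set_printoptions(precision=4,suppress=True)
f=env.grab_frame('wrist');save(f,'w0.png')
o=env.observe();print(o['ee_pos'],o['orientation'],o['opening'])
print(f['K'],-f['R'].T@f['t'],f['R'].T[:,2])
```

```text
[ 0.537  -0.1972  0.241 ] [3.1413 0.002  1.5668] 0.08532005467786043
[[297.3186   0.     250.9303]
 [  0.     297.3186 194.5113]
 [  0.       0.       1.    ]] [ 0.5351 -0.1208  0.3749] [-0.0007 -0.2794 -0.9602]
```

View pics/w0.png

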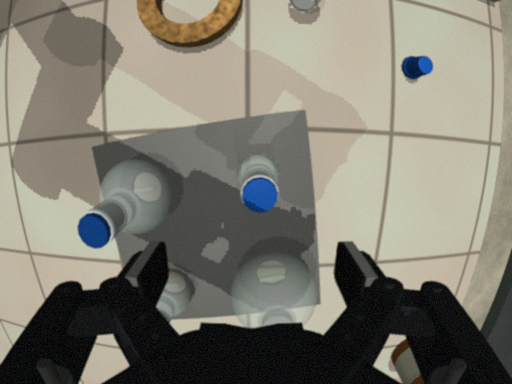

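The wrist view shows flask50's stopper at (260,193) just ahead of the jaws, which agrees with the (0.541, -0.193) estimate. I'll descend next.

>>> {"fn": "carry_out", "kwargs": {"deltas": [[-0.002,0.005,0,0,0.07],[0,0,0,0,0.07],[0,0,0,0,0.07]]}}

```text
clock: 4.35
ee_pos: [0.5396, -0.1904, 0.2425]
orientation: [3.141, -0.0, 1.569]
wrist_force: [0.1, -0.2, -1.2]
opening: 0.0698
grasp_force: 0.0
```

```bash
cat >> h.py <<'E'
def fray(f,uv):
    K=f['K'];d=(np.array(uv)-K[:2,2])/K[0,0];r=np.hypot(*d)
    v=np.r_[d/r*np.sin(r),np.cos(r)] if r>0 else np.r_[0,0,1.]
    return -f['R'].T@f['t'],f['R'].T@v
def stopper(ztop):
    f=env.grab_frame('wrist');o=env.observe()
    print('ee',o['ee_pos'],o['orientation'],o['opening'],o['wrist_force'])
    for c,s in blue(f):
        o,d=fray(f,c); print('blue',c,s[4],o+d*(ztop-o[2])/d[2])
E
python3 - <<'E'
from h import *
np.set_printoptions(precision=4,suppress=True)
stopper(.132);stopper(.132)
E
```

```text
ee [ 0.5396 -0.1904  0.2427] [3.1413 0.0001 1.5691] 0.07013236231209309 [-0.1621 -0.3961 -0.2074]
blue [415.2639  65.4363] 377 [ 0.6858 -0.0709  0.132 ]
blue [255.0624 196.6116] 914 [ 0.5427 -0.1923  0.132 ]
blue [ 89.8046 232.1175] 732 [ 0.3791 -0.2292  0.132 ]
blue [136.2759 339.931 ] 58 [ 0.4042 -0.3683  0.132 ]
ee [ 0.5396 -0.1904  0.2428] [3.1412 0.0002 1.5689] 0.07046468683935127 [-0.5887  0.3384 -0.0197]
blue [415.0878  65.4096] 376 [ 0.6857 -0.0709  0.132 ]
blue [255.0351 196.5537] 912 [ 0.5427 -0.1923  0.132 ]
blue [ 89.9027 232.1286] 735 [ 0.3791 -0.2292  0.132 ]
blue [136.2719 340.0263] 57 [ 0.404  -0.3686  0.132 ]
```

>>> {"fn": "carry_out", "kwargs": {"deltas": [[-0.002,0.002,0.03,0,0.07],[0,0,0.035,0,0.07],[0,0,0.035,0,0.07],[0,0,0.03,0,0.07],[0,0,0.015,0,0.07]]}}

```text
clock: 4.95
ee_pos: [0.5407, -0.1922, 0.0951]
orientation: [-3.139, -0.002, 1.568]
wrist_force: [-0.0, -0.6, -0.3]
opening: 0.0702
grasp_force: 0.0
```

>>> {"fn": "carry_out", "kwargs": {"deltas": [[0,0,0,0,0.05],[0,0,0,0,0.03],[0,0,0,0,0.02],[0,0,0,0,0.02],[0,0,0,0,0.02]]}}

```text
clock: 5.45
ee_pos: [0.5424, -0.1937, 0.0987]
orientation: [3.139, 0.001, 1.567]
wrist_force: [0.9, 1.0, 6.0]
opening: 0.0309
grasp_force: 59.1
```

>>> {"fn": "carry_out", "kwargs": {"deltas": [[0,0,-0.01,0,0.02],[0,0,-0.025,0,0.02],[0,0,-0.03,0,0.02],[0.005,-0.001,-0.015,0,0.02],[0.02,-0.004,0,0,0.02]]}}

```text
clock: 5.95
ee_pos: [0.5377, -0.1699, 0.1803]
orientation: [3.137, 0.003, 1.565]
wrist_force: [-0.3, 0.1, -1.0]
opening: 0.0307
grasp_force: 59.4
```

>>> {"fn": "carry_out", "kwargs": {"deltas": [[0.04,-0.0076,0,0,0.02],[0.04,-0.0076,0,0,0.02],[0.04,-0.0076,0,0,0.02],[0.04,-0.0076,0,0,0.02],[0.04,-0.0076,0,0,0.02]]}}

```text
clock: 6.45
ee_pos: [0.4991, 0.0331, 0.178]
orientation: [3.141, 0.0, 1.567]
wrist_force: [0.2, 0.5, 0.2]
opening: 0.031
grasp_force: 59.5
```

>>> {"fn": "carry_out", "kwargs": {"deltas": [[0.04,-0.0076,0,0,0.02],[0.04,-0.0076,0,0,0.02],[0.04,-0.0076,0,0,0.02],[0.04,-0.0076,0,0,0.02],[0.04,-0.0076,0,0,0.02]]}}

```text
clock: 6.95
ee_pos: [0.4619, 0.2334, 0.178]
orientation: [3.141, 0.0, 1.567]
wrist_force: [1.0, -0.0, -0.4]
opening: 0.0308
grasp_force: 59.5
```

>>> {"fn": "carry_out", "kwargs": {"deltas": [[0.04,-0.0076,0,0,0.02],[0.03,-0.006,0,0,0.02],[0.02,-0.004,0,0,0.02],[0,0,0,0,0.02],[0,0,0,0,0.02]]}}

```text
clock: 7.45
ee_pos: [0.4451, 0.3216, 0.1776]
orientation: [3.141, 0.0, 1.567]
wrist_force: [-0.0, 0.0, -1.0]
opening: 0.0305
grasp_force: 59.5
```

>>> {"fn": "carry_out", "kwargs": {"deltas": [[0.008,-0.003,0.02,0,0.02],[0,0,0.02,0,0.02],[0,0,0,0,0.02],[0,0,0,0,0.02]]}}

```text
clock: 7.85
ee_pos: [0.4427, 0.3292, 0.138]
orientation: [3.141, 0.0, 1.566]
wrist_force: [-0.7, -0.4, -0.5]
opening: 0.0307
grasp_force: 59.5
```

Run:
```python
from h import *
np.set_printoptions(precision=4,suppress=True)
a=env.grab_frame('scene');f=env.grab_frame('wrist')
print(env.observe()['ee_pos'])
A=cv2.resize(a['image'][150:230,310:430],None,fx=5,fy=5,interpolation=cv2.INTER_CUBIC)
W=f['image']
im=np.zeros((400+384,600,3),np.uint8)[:600]
im=np.vstack([A[:,:600],cv2.resize(W,(267,200))[:, :].copy() if 0 else np.pad(cv2.resize(W,(267,200)),((0,0),(0,333),(0,0)))])
cv2.imwrite('pics/p50.png',im[...,::-1])
```

```text
[0.443  0.3296 0.1386]
```

View pics/p50.png

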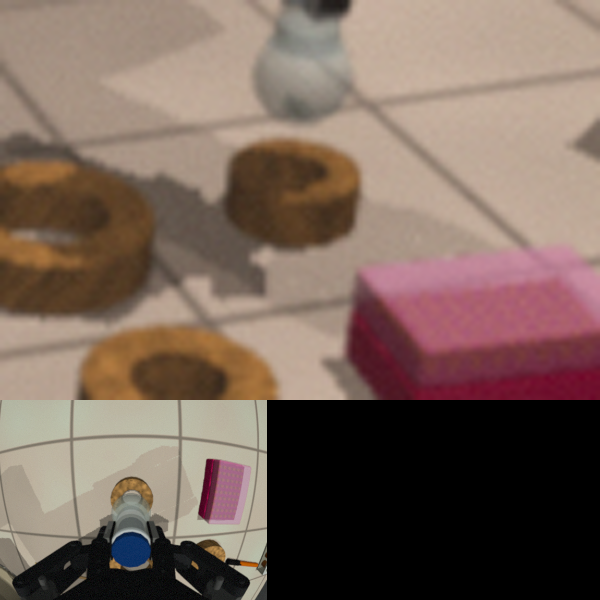

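The bulb hangs above ring50: bulb at about (303,85) and ring top at (293,165) in the crop. I'll check by projection whether that 10 px crop offset is real.

Run:
```python
from h import *
np.set_printoptions(precision=2,suppress=True)
a=env.grab_frame('scene')
for p in ([.4428,.3294,.138-.0515],[.4423,.3296,.03],[.4423,.3296,.0]):
    q=a['K']@(a['R']@np.array(p)+a['t']); q=q[:2]/q[2]; print((q-[310,150])*5)
```

```text
[300.47  72.97]
[288.17 165.85]
[281.94 213.54]
```

>>> {"fn": "carry_out", "kwargs": {"deltas": [[0,0,0.015,0,0.02],[0,0,0.012,0,0.02],[0,0,0.006,0,0.02],[0,0,0.002,0,0.02],[0,0,0,0,0.02]]}}

```text
clock: 8.5
ee_pos: [0.4429, 0.3301, 0.1028]
orientation: [3.14, -0.001, 1.567]
wrist_force: [1.2, 0.5, 1.9]
opening: 0.0308
grasp_force: 59.9
```

>>> {"fn": "carry_out", "kwargs": {"deltas": [[0,0,0.001,0,0.02],[0,0,0.001,0,0.02],[0,0,0,0,0.02]]}}

```text
clock: 8.8
ee_pos: [0.4434, 0.3305, 0.1019]
orientation: [3.138, -0.002, 1.567]
wrist_force: [0.8, 0.8, 9.1]
opening: 0.0309
grasp_force: 60.8
```

>>> {"fn": "carry_out", "kwargs": {"deltas": [[0,0,0,0,0.034],[0,0,0,0,0.04],[0,0,0,0,0.05],[0,0,0,0,0.06],[0,0,0,0,0.07]]}}

```text
clock: 9.3
ee_pos: [0.4421, 0.3298, 0.1001]
orientation: [-3.141, 0.0, 1.567]
wrist_force: [0.2, -1.0, 0.3]
opening: 0.0695
grasp_force: 0.0
```

>>> {"fn": "carry_out", "kwargs": {"deltas": [[0,0,0,0,0.07],[0,0,-0.03,0,0.07],[0,0,-0.05,0,0.07],[-0.01,0,-0.045,0,0.07],[-0.03,0,-0.015,0,0.07]]}}

```text
clock: 9.8
ee_pos: [0.443, 0.2911, 0.2448]
orientation: [3.135, -0.003, 1.569]
wrist_force: [0.4, -1.5, 0.1]
opening: 0.0702
grasp_force: 0.0
```

Run:
```python
from h import *
np.set_printoptions(precision=4,suppress=True)
print(env.observe()['ee_pos'])
a=env.grab_frame('scene');b=env.grab_frame('top')
S=np.array([512,384])
for c,s in blue(a):
    for d,t in blue(b):
        p,e=tri(*ray(a,c/S),*ray(b,d/S))
        if e<.008 and p[2]<.22: print('stopper',p,e)
```

```text
[0.443  0.2911 0.2448]
stopper [ 0.402  -0.2122  0.1674] 0.0020237563029483065
stopper [ 0.5584 -0.3261  0.2103] 0.0005253022567878111
stopper [ 0.4219 -0.3514  0.1442] 0.0016546261449455115
stopper [ 0.5604 -0.3315  0.1889] 0.0017736535638294795
stopper [ 0.4211 -0.3584  0.1174] 0.004421201766432182
stopper [ 0.7486 -0.0488  0.0316] 0.0023742391680293324
stopper [ 0.7554 -0.0491  0.0041] 0.0039242407470609945
```

>>> {"fn": "carry_out", "kwargs": {"deltas": [[-0.045,-0.0037,0,0,0.07],[-0.045,-0.0037,0,0,0.07],[-0.045,-0.0037,0,0,0.07],[-0.045,-0.0037,0,0,0.07],[-0.045,-0.0037,0,0,0.07]]}}

```text
clock: 10.4
ee_pos: [0.4221, 0.0637, 0.2397]
orientation: [-3.141, -0.0, 1.567]
wrist_force: [0.6, -0.5, 0.0]
opening: 0.0703
grasp_force: 0.0
```

>>> {"fn": "carry_out", "kwargs": {"deltas": [[-0.045,-0.0037,0,0,0.07],[-0.045,-0.0037,0,0,0.07],[-0.045,-0.0037,0,0,0.07],[-0.045,-0.0037,0,0,0.07],[-0.045,-0.0037,0,0,0.07]]}}

```text
clock: 10.9
ee_pos: [0.4028, -0.1615, 0.2398]
orientation: [-3.141, -0.001, 1.567]
wrist_force: [0.6, -0.6, -0.2]
opening: 0.07
grasp_force: 0.0
```

>>> {"fn": "carry_out", "kwargs": {"deltas": [[-0.04,-0.003,0,0,0.07],[-0.012,0,0,0,0.07],[0,0,0,0,0.07],[0,0,0,0,0.07],[0,0,0,0,0.07]]}}

```text
clock: 11.4
ee_pos: [0.4003, -0.2105, 0.2402]
orientation: [-3.141, -0.0, 1.569]
wrist_force: [0.3, 0.4, -0.3]
opening: 0.0698
grasp_force: 0.0
```

Run:
```python
from h import *
np.set_printoptions(precision=4,suppress=True)
stopper(.171)
a=env.grab_frame('scene');b=env.grab_frame('top')
S=np.array([512,384])
for c,s in blue(a):
    for d,t in blue(b):
        p,e=tri(*ray(a,c/S),*ray(b,d/S))
        if e<.008 and p[1]>.1: print('stopper',p,e)
```

```text
ee [ 0.4003 -0.2107  0.2403] [ 3.1415 -0.0002  1.5686] 0.06986005102194838 [-0.2201  0.2345  0.2327]
blue [489.1268  68.1413] 276 [ 0.6022 -0.0874  0.171 ]
blue [256.6805 212.1052] 1269 [ 0.4041 -0.2118  0.171 ]
stopper [0.4425 0.3331 0.1315] 0.0017435804194273576
```

>>> {"fn": "carry_out", "kwargs": {"deltas": [[-0.001,0.003,0.025,0,0.07],[0,0,0.03,0,0.07],[0,0,0.03,0,0.07],[0,0,0.018,0,0.07],[0,0,0,0,0.06]]}}

```text
clock: 12.05
ee_pos: [0.4023, -0.2117, 0.1355]
orientation: [-3.138, -0.003, 1.567]
wrist_force: [-0.0, -0.3, 0.8]
opening: 0.0605
grasp_force: 0.0
```

>>> {"fn": "carry_out", "kwargs": {"deltas": [[0,0,0,0,0.045],[0,0,0,0,0.03],[0,0,0,0,0.02],[0,0,0,0,0.02],[0,0,0,0,0.02]]}}

```text
clock: 12.55
ee_pos: [0.4036, -0.2134, 0.1386]
orientation: [3.14, 0.002, 1.567]
wrist_force: [-0.2, 0.8, 7.3]
opening: 0.0307
grasp_force: 58.9
```

>>> {"fn": "carry_out", "kwargs": {"deltas": [[0,0,-0.01,0,0.02],[0,0,-0.025,0,0.02],[0,0,-0.025,0,0.02],[0.01,0.001,0,0,0.02],[0.025,0.003,0,0,0.02]]}}

```text
clock: 13.05
ee_pos: [0.4071, -0.1782, 0.1976]
orientation: [3.141, 0.001, 1.565]
wrist_force: [0.8, 0.5, -1.7]
opening: 0.0303
grasp_force: 59.8
```

>>> {"fn": "carry_out", "kwargs": {"deltas": [[0.04,0.0047,0,0,0.02],[0.04,0.0047,0,0,0.02],[0.04,0.0047,0,0,0.02],[0.04,0.0047,0,0,0.02],[0.04,0.0047,0,0,0.02]]}}

```text
clock: 13.55
ee_pos: [0.4308, 0.0241, 0.1969]
orientation: [-3.141, -0.0, 1.567]
wrist_force: [0.4, -0.0, -1.9]
opening: 0.0305
grasp_force: 59.8
```

>>> {"fn": "carry_out", "kwargs": {"deltas": [[0.04,0.0047,0,0,0.02],[0.04,0.0047,0,0,0.02],[0.035,0.004,0,0,0.02],[0.025,0.003,0,0,0.02],[0.018,0.002,0,0,0.02]]}}

```text
clock: 14.05
ee_pos: [0.4497, 0.1819, 0.1966]
orientation: [-3.14, 0.0, 1.569]
wrist_force: [-0.5, -0.0, -1.9]
opening: 0.0307
grasp_force: 59.8
```

>>> {"fn": "carry_out", "kwargs": {"deltas": [[0.005,0.001,0,0,0.02],[0,0,0,0,0.02],[0,0,0,0,0.02]]}}

```text
clock: 14.35
ee_pos: [0.4513, 0.1842, 0.1971]
orientation: [-3.141, 0.0, 1.566]
wrist_force: [-0.1, 0.3, -1.6]
opening: 0.0303
grasp_force: 59.7
```

Run:
```python
from h import *
np.set_printoptions(precision=4,suppress=True)
print(env.observe()['ee_pos'])
a=env.grab_frame('scene')
A=cv2.resize(a['image'][110:220,260:380],None,fx=5,fy=5,interpolation=cv2.INTER_CUBIC)
def proj(p):
    q=a['K']@(a['R']@np.array(p)+a['t']); return tuple(((q[:2]/q[2]-[260,110])*5).astype(int).tolist())
e=env.observe()['ee_pos']
for p in ([e[0],e[1],e[2]-.0695],[.45,.1855,.03],[e[0],e[1],e[2]-.0695-.0425]): cv2.circle(A,proj(p),4,(255,0,0),-1)
cv2.imwrite('pics/p250.png',A[...,::-1])
```

```text
[0.4513 0.1842 0.1971]
```

View pics/p250.png

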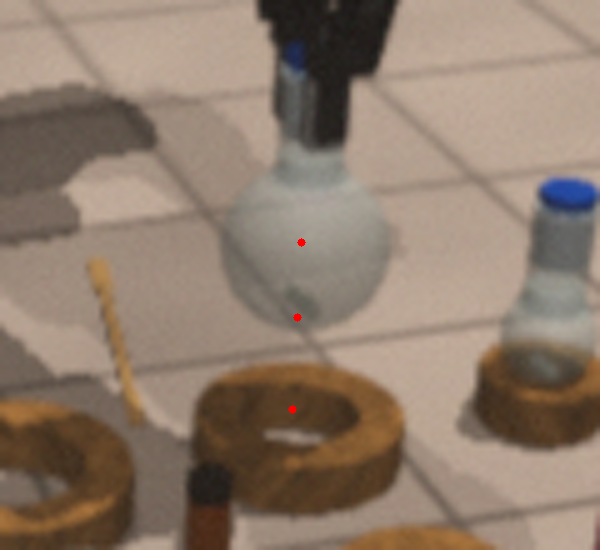

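Flask50 sits upright in ring50 at right. The flask250 bulb centre is at (306,243), above ring250 at (300,410), and both match the predictions once the same small camera offset is allowed for. I'll lower it.

>>> {"fn": "carry_out", "kwargs": {"deltas": [[0.0015,-0.001,0.02,0,0.02],[0,0,0.022,0,0.02],[0,0,0.015,0,0.02],[0,0,0.007,0,0.02],[0,0,0,0,0.02]]}}

```text
clock: 14.9
ee_pos: [0.4505, 0.1858, 0.133]
orientation: [-3.141, 0.0, 1.566]
wrist_force: [0.9, -0.2, -1.0]
opening: 0.0306
grasp_force: 59.8
```

>>> {"fn": "carry_out", "kwargs": {"deltas": [[0,0,0.001,0,0.02],[0,0,0.001,0,0.02],[0,0,0.001,0,0.02],[0,0,0,0,0.02]]}}

```text
clock: 15.3
ee_pos: [0.4509, 0.1864, 0.1307]
orientation: [3.14, -0.0, 1.567]
wrist_force: [1.4, 1.2, -0.4]
opening: 0.0306
grasp_force: 59.8
```

>>> {"fn": "carry_out", "kwargs": {"deltas": [[0,0,0.001,0,0.02],[0,0,0.001,0,0.02],[0,0,0,0,0.02]]}}

```text
clock: 15.6
ee_pos: [0.4515, 0.1865, 0.1298]
orientation: [3.139, -0.0, 1.567]
wrist_force: [-0.7, -0.5, 10.8]
opening: 0.0304
grasp_force: 61.4
```

>>> {"fn": "carry_out", "kwargs": {"deltas": [[0,0,0,0,0.034],[0,0,0,0,0.04],[0,0,0,0,0.05],[0,0,0,0,0.06],[0,0,0,0,0.07]]}}

```text
clock: 16.1
ee_pos: [0.4505, 0.1863, 0.1282]
orientation: [-3.141, 0.0, 1.567]
wrist_force: [-0.9, -0.2, 0.2]
opening: 0.0698
grasp_force: 0.0
```

>>> {"fn": "carry_out", "kwargs": {"deltas": [[0,0,0,0,0.07],[0,0,-0.03,0,0.07],[0,0,-0.05,0,0.07],[-0.01,0,-0.03,0,0.07],[-0.04,0,0,0,0.07]]}}

```text
clock: 16.6
ee_pos: [0.4517, 0.1376, 0.2423]
orientation: [3.134, -0.001, 1.571]
wrist_force: [1.5, 0.1, -0.3]
opening: 0.0698
grasp_force: 0.0
```

>>> {"fn": "carry_out", "kwargs": {"deltas": [[-0.045,-0.0026,0,0,0.07],[-0.045,-0.0026,0,0,0.07],[-0.045,-0.0026,0,0,0.07],[-0.045,-0.0026,0,0,0.07],[-0.045,-0.0026,0,0,0.07]]}}

```text
clock: 17.1
ee_pos: [0.436, -0.0903, 0.2385]
orientation: [3.141, 0.0, 1.567]
wrist_force: [0.6, -0.4, -0.3]
opening: 0.0701
grasp_force: 0.0
```

>>> {"fn": "carry_out", "kwargs": {"deltas": [[-0.045,-0.0026,0,0,0.07],[-0.045,-0.0026,0,0,0.07],[-0.045,-0.0026,0,0,0.07],[-0.045,-0.0026,0,0,0.07],[-0.045,-0.0026,0,0,0.07]]}}

```text
clock: 17.6
ee_pos: [0.4221, -0.3154, 0.2383]
orientation: [3.141, 0.0, 1.567]
wrist_force: [0.6, 0.5, -0.2]
opening: 0.0702
grasp_force: 0.0
```

>>> {"fn": "carry_out", "kwargs": {"deltas": [[-0.03,-0.0026,0,0,0.07],[-0.008,0,0,0,0.07],[0,0,0,0,0.07],[0,0,0,0,0.07],[0,0,0,0,0.07]]}}

```text
clock: 18.1
ee_pos: [0.4202, -0.3502, 0.2385]
orientation: [3.141, -0.0, 1.568]
wrist_force: [-0.9, 0.6, 0.6]
opening: 0.0698
grasp_force: 0.0
```

Run:
```python
from h import *
np.set_printoptions(precision=4,suppress=True)
stopper(.147)
a=env.grab_frame('scene');b=env.grab_frame('top')
S=np.array([512,384])
for c,s in blue(a):
    for d,t in blue(b):
        p,e=tri(*ray(a,c/S),*ray(b,d/S))
        if e<.008 and p[1]>.1: print('stopper',p,e)
```

```text
ee [ 0.4202 -0.3504  0.2386] [3.1414 0.0001 1.5683] 0.07005243963639995 [ 0.6559  1.4814 -0.1791]
blue [444.0056 192.3589] 985 [ 0.5966 -0.3432  0.147 ]
blue [255.9196 201.8834] 1051 [ 0.4238 -0.3509  0.147 ]
stopper [0.4494 0.1876 0.1592] 0.00199743234724312
stopper [0.4427 0.3333 0.1314] 0.001918967985877101
```

>>> {"fn": "carry_out", "kwargs": {"deltas": [[-0.001,0.0025,0.03,0,0.065],[0,0,0.035,0,0.065],[0,0,0.035,0,0.065],[0,0,0.025,0,0.065],[0,0,0,0,0.065]]}}

```text
clock: 18.75
ee_pos: [0.4214, -0.3509, 0.1105]
orientation: [-3.138, -0.005, 1.567]
wrist_force: [0.3, -0.2, 0.8]
opening: 0.0648
grasp_force: 0.0
```

>>> {"fn": "carry_out", "kwargs": {"deltas": [[0,0,0,0,0.045],[0,0,0,0,0.03],[0,0,0,0,0.02],[0,0,0,0,0.02],[0,0,0,0,0.02]]}}

```text
clock: 19.25
ee_pos: [0.423, -0.3532, 0.115]
orientation: [3.139, 0.003, 1.567]
wrist_force: [1.5, 0.8, 6.8]
opening: 0.0307
grasp_force: 58.9
```

>>> {"fn": "carry_out", "kwargs": {"deltas": [[0,0,-0.01,0,0.02],[0,0,-0.03,0,0.02],[0,0,-0.03,0,0.02],[0.01,0.0035,0,0,0.02],[0.025,0.0085,0,0,0.02]]}}

```text
clock: 19.75
ee_pos: [0.4343, -0.3182, 0.1841]
orientation: [3.141, 0.002, 1.565]
wrist_force: [0.3, 0.1, -1.2]
opening: 0.0306
grasp_force: 59.4
```

>>> {"fn": "carry_out", "kwargs": {"deltas": [[0.04,0.0138,0,0,0.02],[0.04,0.0138,0,0,0.02],[0.04,0.0138,0,0,0.02],[0.04,0.0138,0,0,0.02],[0.04,0.0138,0,0,0.02]]}}

```text
clock: 20.25
ee_pos: [0.5043, -0.1158, 0.1833]
orientation: [-3.141, -0.0, 1.567]
wrist_force: [0.6, -0.4, 0.0]
opening: 0.0308
grasp_force: 59.4
```

>>> {"fn": "carry_out", "kwargs": {"deltas": [[0.04,0.0138,0,0,0.02],[0.04,0.0138,0,0,0.02],[0.04,0.0138,0,0,0.02],[0.04,0.0138,0,0,0.02],[0.04,0.0138,0,0,0.02]]}}

```text
clock: 20.75
ee_pos: [0.5739, 0.084, 0.1832]
orientation: [-3.141, 0.0, 1.567]
wrist_force: [1.1, -0.9, -1.3]
opening: 0.0305
grasp_force: 59.4
```

>>> {"fn": "carry_out", "kwargs": {"deltas": [[0.04,0.0138,0,0,0.02],[0.035,0.012,0,0,0.02],[0.02,0.007,0,0,0.02],[0.008,0.003,0,0,0.02],[0,0,0,0,0.02]]}}

```text
clock: 21.25
ee_pos: [0.61, 0.1852, 0.1829]
orientation: [-3.141, 0.0, 1.568]
wrist_force: [0.1, -0.6, -0.0]
opening: 0.0305
grasp_force: 59.5
```

>>> {"fn": "carry_out", "kwargs": {"deltas": [[0,0,0,0,0.02],[0,0,0,0,0.02]]}}

```text
clock: 21.45
ee_pos: [0.6101, 0.1835, 0.1835]
orientation: [-3.141, 0.0, 1.565]
wrist_force: [-0.0, 0.3, -0.7]
opening: 0.0311
grasp_force: 59.5
```

>>> {"fn": "carry_out", "kwargs": {"deltas": [[0.003,-0.0025,0.02,0,0.02],[0,0,0.022,0,0.02],[0,0,0,0,0.02],[0,0,0,0,0.02]]}}

```text
clock: 21.85
ee_pos: [0.608, 0.1871, 0.142]
orientation: [3.141, 0.0, 1.566]
wrist_force: [2.2, -0.7, -0.3]
opening: 0.0306
grasp_force: 59.5
```

Run:
```python
from h import *
np.set_printoptions(precision=4,suppress=True)
a=env.grab_frame('scene')
A=cv2.resize(a['image'][150:260,290:410],None,fx=5,fy=5,interpolation=cv2.INTER_CUBIC)
def proj(p):
    q=a['K']@(a['R']@np.array(p)+a['t']); return tuple(((q[:2]/q[2]-[290,150])*5).astype(int).tolist())
e=env.observe()['ee_pos'];print(e)
for p in ([e[0],e[1],e[2]-.0585],[.6073,.1872,.03]): print(proj(p));cv2.circle(A,proj(p),4,(255,0,0),-1)
cv2.imwrite('pics/p100.png',A[...,::-1])
```

```text
[0.6083 0.1873 0.1426]
(282, 276)
(270, 374)
```

View pics/p100.png

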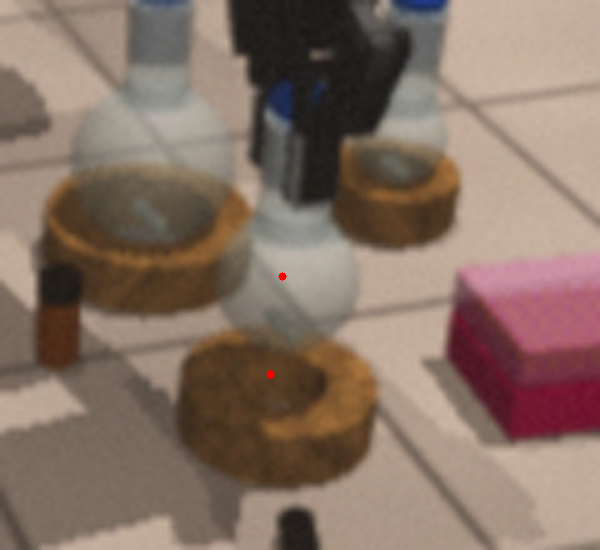

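Flask250 and flask50 sit upright on their rings. The flask100 bulb at (290,277) and ring100 at (279,380) share the same offset from their predictions, so they are aligned.

>>> {"fn": "carry_out", "kwargs": {"deltas": [[0,0,0.012,0,0.02],[0,0,0.01,0,0.02],[0,0,0.005,0,0.02],[0,0,0.001,0,0.02],[0,0,0,0,0.02]]}}

```text
clock: 22.4
ee_pos: [0.6084, 0.1876, 0.1136]
orientation: [3.14, 0.0, 1.567]
wrist_force: [2.2, 0.2, 2.5]
opening: 0.0307
grasp_force: 59.8
```

>>> {"fn": "carry_out", "kwargs": {"deltas": [[0,0,0.001,0,0.02],[0,0,0.001,0,0.02],[0,0,0,0,0.02]]}}

```text
clock: 22.7
ee_pos: [0.6086, 0.1876, 0.1131]
orientation: [3.138, 0.0, 1.567]
wrist_force: [0.6, -1.9, 11.2]
opening: 0.0308
grasp_force: 61.0
```

>>> {"fn": "carry_out", "kwargs": {"deltas": [[0,0,0,0,0.034],[0,0,0,0,0.04],[0,0,0,0,0.05],[0,0,0,0,0.06],[0,0,0,0,0.07]]}}

```text
clock: 23.2
ee_pos: [0.6076, 0.1878, 0.111]
orientation: [-3.141, 0.0, 1.567]
wrist_force: [0.4, 0.0, 1.0]
opening: 0.0698
grasp_force: 0.0
```

>>> {"fn": "carry_out", "kwargs": {"deltas": [[0,0,0,0,0.07],[0,0,-0.03,0,0.07],[0,0,-0.05,0,0.07],[0,0,-0.045,0,0.07],[-0.04,-0.004,0,0,0.07]]}}

```text
clock: 23.7
ee_pos: [0.6054, 0.1506, 0.2432]
orientation: [3.129, -0.002, 1.572]
wrist_force: [1.8, -0.1, 0.2]
opening: 0.07
grasp_force: 0.0
```

>>> {"fn": "carry_out", "kwargs": {"deltas": [[-0.045,-0.004,0,0,0.07],[-0.045,-0.004,0,0,0.07],[-0.045,-0.004,0,0,0.07],[-0.045,-0.004,0,0,0.07],[-0.045,-0.004,0,0,0.07]]}}

```text
clock: 24.2
ee_pos: [0.5822, -0.0789, 0.2364]
orientation: [3.141, 0.0, 1.567]
wrist_force: [0.3, 0.1, -1.1]
opening: 0.07
grasp_force: 0.0
```

>>> {"fn": "carry_out", "kwargs": {"deltas": [[-0.045,-0.004,0,0,0.07],[-0.045,-0.004,0,0,0.07],[-0.045,-0.004,0,0,0.07],[-0.045,-0.004,0,0,0.07],[-0.045,-0.004,0,0,0.07]]}}

```text
clock: 24.7
ee_pos: [0.5613, -0.3039, 0.2364]
orientation: [3.141, -0.0, 1.567]
wrist_force: [-0.3, 0.4, -0.3]
opening: 0.07
grasp_force: 0.0
```

>>> {"fn": "carry_out", "kwargs": {"deltas": [[-0.025,-0.002,0,0,0.07],[-0.003,0,0,0,0.07],[0,0,0,0,0.07],[0,0,0,0,0.07],[0,0,0,0,0.07]]}}

```text
clock: 25.2
ee_pos: [0.5601, -0.3287, 0.2366]
orientation: [3.141, -0.0, 1.568]
wrist_force: [0.4, 0.5, -0.2]
opening: 0.0703
grasp_force: 0.0
```

Run:
```python
from h import *
np.set_printoptions(precision=4,suppress=True)
stopper(.192)
a=env.grab_frame('scene');b=env.grab_frame('top')
S=np.array([512,384])
for c,s in blue(a):
    for d,t in blue(b):
        p,e=tri(*ray(a,c/S),*ray(b,d/S))
        if e<.008 and p[1]>.1: print('stopper',p,e)
```

```text
ee [ 0.5601 -0.3289  0.2366] [3.1414 0.     1.5683] 0.07035096037104321 [-0.2793  0.4347 -0.0175]
blue [254.8855 225.2761] 1541 [ 0.5623 -0.3302  0.192 ]
stopper [0.4496 0.1877 0.1592] 0.0023691939362454825
stopper [0.4425 0.3332 0.1317] 0.0020332728251469295
stopper [0.6076 0.1891 0.1423] 0.0024639814496590813
```

>>> {"fn": "carry_out", "kwargs": {"deltas": [[-0.002,0.0015,0.02,0,0.07],[0,0,0.025,0,0.07],[0,0,0.024,0,0.07],[0,0,0.01,0,0.07],[0,0,0,0,0.06]]}}

```text
clock: 25.85
ee_pos: [0.561, -0.3316, 0.1563]
orientation: [-3.14, -0.002, 1.567]
wrist_force: [-0.0, -0.1, 0.3]
opening: 0.0601
grasp_force: 0.0
```

>>> {"fn": "carry_out", "kwargs": {"deltas": [[0,0,0,0,0.045],[0,0,0,0,0.03],[0,0,0,0,0.02],[0,0,0,0,0.02],[0,0,0,0,0.02]]}}

```text
clock: 26.35
ee_pos: [0.5617, -0.3325, 0.159]
orientation: [3.139, 0.002, 1.567]
wrist_force: [-0.3, 0.9, 4.8]
opening: 0.0307
grasp_force: 59.0
```

>>> {"fn": "carry_out", "kwargs": {"deltas": [[0,0,-0.01,0,0.02],[0,0,-0.025,0,0.02],[0,0,-0.025,0,0.02],[0.01,-0.003,0,0,0.02],[0.025,-0.0073,0,0,0.02]]}}

```text
clock: 26.85
ee_pos: [0.5509, -0.298, 0.2178]
orientation: [3.141, 0.001, 1.565]
wrist_force: [0.2, -0.1, -2.6]
opening: 0.0308
grasp_force: 59.9
```

>>> {"fn": "carry_out", "kwargs": {"deltas": [[0.04,-0.0116,0,0,0.02],[0.04,-0.0116,0,0,0.02],[0.04,-0.0116,0,0,0.02],[0.04,-0.0116,0,0,0.02],[0.04,-0.0116,0,0,0.02]]}}

```text
clock: 27.35
ee_pos: [0.493, -0.0953, 0.2177]
orientation: [-3.141, -0.0, 1.567]
wrist_force: [0.7, 0.5, -2.7]
opening: 0.0309
grasp_force: 60.0
```

>>> {"fn": "carry_out", "kwargs": {"deltas": [[0.04,-0.0116,0,0,0.02],[0.035,-0.0102,0,0,0.02],[0.025,-0.0073,0,0,0.02],[0.015,-0.0044,0,0,0.02],[0.006,-0.0015,0,0,0.02]]}}

```text
clock: 27.85
ee_pos: [0.4588, 0.0255, 0.2177]
orientation: [-3.142, -0.0, 1.568]
wrist_force: [0.1, 0.5, -2.8]
opening: 0.0306
grasp_force: 60.0
```

>>> {"fn": "carry_out", "kwargs": {"deltas": [[0,0,0,0,0.02],[0,0,0,0,0.02],[0,0,0,0,0.02]]}}

```text
clock: 28.15
ee_pos: [0.4596, 0.0236, 0.2173]
orientation: [-3.142, 0.0, 1.566]
wrist_force: [0.3, -0.9, -2.2]
opening: 0.0305
grasp_force: 60.0
```

>>> {"fn": "carry_out", "kwargs": {"deltas": [[0.0015,-0.0015,0.02,0,0.02],[0,0,0.022,0,0.02],[0,0,0.017,0,0.02],[0,0,0.009,0,0.02],[0,0,0,0,0.02]]}}

```text
clock: 28.65
ee_pos: [0.4576, 0.0255, 0.1486]
orientation: [-3.14, -0.0, 1.566]
wrist_force: [-0.6, 0.3, -2.4]
opening: 0.0306
grasp_force: 59.9
```

>>> {"fn": "carry_out", "kwargs": {"deltas": [[0,0,0.002,0,0.02],[0,0,0.002,0,0.02],[0,0,0.001,0,0.02],[0,0,0,0,0.02]]}}

```text
clock: 29.05
ee_pos: [0.4585, 0.0257, 0.1449]
orientation: [3.139, 0.0, 1.567]
wrist_force: [1.1, 0.1, -0.1]
opening: 0.0308
grasp_force: 60.3
```

>>> {"fn": "carry_out", "kwargs": {"deltas": [[0,0,0.001,0,0.02],[0,0,0.001,0,0.02],[0,0,0,0,0.02]]}}

```text
clock: 29.35
ee_pos: [0.4591, 0.0255, 0.1439]
orientation: [3.137, 0.001, 1.567]
wrist_force: [1.5, -0.7, 11.0]
opening: 0.0307
grasp_force: 61.6
```

>>> {"fn": "carry_out", "kwargs": {"deltas": [[0,0,0,0,0.034],[0,0,0,0,0.04],[0,0,0,0,0.05],[0,0,0,0,0.06],[0,0,0,0,0.07]]}}

```text
clock: 29.85
ee_pos: [0.4577, 0.0259, 0.1422]
orientation: [-3.141, -0.0, 1.567]
wrist_force: [-1.1, 0.1, 0.5]
opening: 0.0699
grasp_force: 0.0
```

>>> {"fn": "carry_out", "kwargs": {"deltas": [[0,0,0,0,0.07],[0,0,-0.03,0,0.07],[0,0,-0.04,0,0.07],[0,0,-0.03,0,0.07],[-0.03,0,0,0,0.07]]}}

```text
clock: 30.35
ee_pos: [0.459, -0.0031, 0.2462]
orientation: [3.134, 0.001, 1.57]
wrist_force: [0.7, -0.9, -0.9]
opening: 0.0698
grasp_force: 0.0
```

>>> {"fn": "carry_out", "kwargs": {"deltas": [[-0.045,0,0,0,0.07],[-0.045,0,0,0,0.07],[-0.045,0,0,0,0.07],[-0.03,0,0,0,0.07],[0,0,0,0,0.07]]}}

```text
clock: 30.85
ee_pos: [0.4567, -0.1722, 0.2419]
orientation: [-3.141, 0.0, 1.563]
wrist_force: [-0.6, 0.7, 0.1]
opening: 0.0701
grasp_force: 0.0
```

Run:
```python
from h import *
np.set_printoptions(precision=4,suppress=True)
a=env.grab_frame('scene');b=env.grab_frame('top')
S=np.array([512,384])
for c,s in blue(a):
    for d,t in blue(b):
        p,e=tri(*ray(a,c/S),*ray(b,d/S))
        if e<.008 and p[2]<.25: print('stopper',p,e)
A=cv2.resize(a['image'][120:270,210:430],None,fx=2.7,fy=2.7,interpolation=cv2.INTER_CUBIC)[:,:594]
B=cv2.resize(b['image'][130:260,110:290],None,fx=1.5,fy=1.5)
B=np.pad(B,((0,0),(0,594-B.shape[1]),(0,0)))
cv2.imwrite('pics/fin.png',np.vstack([A,B])[...,::-1])
```

```text
stopper [0.4496 0.1877 0.1591] 0.0023923668029339905
stopper [0.4574 0.0268 0.1742] 0.0016275911453950097
stopper [0.4427 0.3334 0.1313] 0.0020235065494777233
stopper [0.6075 0.1888 0.1423] 0.002341135581509098
stopper [ 0.7534 -0.0497  0.0203] 0.003044213653503884
```

View pics/fin.png

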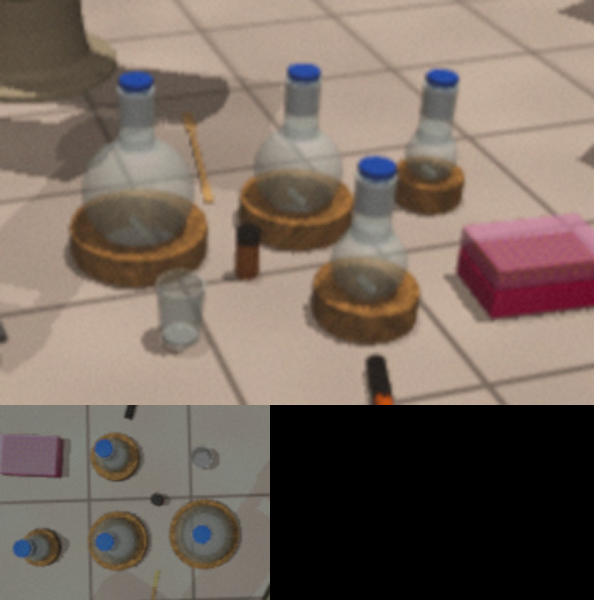

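All four flasks stand upright on their own rings: stoppers at about (136,82), (304,73), (441,78) and (377,168) in the crop. The beaker at (180,310) and vial at (248,250) are undisturbed.

```bash
python3 -c "
from rig import env
print(env.job_done())"
```

```text
the job is handed in; nothing more can be done
None
```

All four flasks stand upright on the cork rings of their own size, the beaker and vial look undisturbed in the final pictures, and the job was handed in at about 31 s of the 118 s allowed.

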